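# Hang the inspection lamp over the lens

## Robot

A 7-joint arm with a two-finger parallel gripper is mounted at the origin on a cart in front of the work surface, level with it; the furniture and walls round the work are solid. World frame = base frame: x ahead of the robot, y to its left, z up, the work surface at z = 0. Lengths are in m, angles in rad, forces in N, time in s.
With the tool pointing down it reaches from about 0.4 to 0.85 m from the base axis. Payload 4.5 kg.
Tool frame: the origin (TCP) lies at the very end of the fingers, on their centre line; the grasp point (between the pads) lies 19 mm behind it; z points along the fingers, y is the line along which they close (so a half turn about z gives the same grasp; the last joint's range is limited). The gripper opens to 88 mm and grips with 3 to 60 N. Pads are 18 mm wide; open, the fingers measure 123 mm over their backs; the gripper's body (75 mm by 187 mm) begins 45 mm behind the grasp point.
Start: joints at [1.223, 0.689, -0.195, 1.565, 0.157, 0.902, -0.215], TCP at [0.233, -0.58, 0.239] pointing down, gripper open.
Joint ranges: [-3.01, 3.01], [-0.46, 2.08], [-1.47, 1.51], [0.13, 2.56], [-1, 4.14], [0.04, 2.09], [-2.66, 2.66]. Speed limits (rad/s): [2.57, 2.57, 3.14, 3.14, 3.14, 3.14, 3.14].

## Interface

Orientations are given as [roll, pitch, yaw] about the fixed x, y, z axes, in that order (R = Rz(yaw) Ry(pitch) Rx(roll)).
In Python, from workcell import read_state, snapshot, finish_job gives the robot as it stands.
- The arm moves only by the tool jog_arm, never from a script. Its argument "series" is a list of rows, each an object of numbers: "x", "y", "z": the shift along the tool's x, y, z in units of 25 cm (1.0 is 25 cm); "ax", "ay", "az": the turn, a rotation vector about the tool's x, y, z in units of 90 degrees (1.0 is 90 degrees). A call has 1 to 20 rows; each row is the pose to reach, as a shift and turn from the pose commanded when the call began, along the tool's axes at that moment; what a row does not reach only later rows make up. A row lasts 1/12 s, in which the tool goes at most 41.7 mm and 7.16 degrees, less where a joint would pass 70% of its speed; a pose out of reach is approached as far as the arm can. A call with a number of a shift or a turn outside -1 to 1 is refused whole. A call with a gripper value outside its range is refused whole. "gripper" is the opening, from 0 (shut) to 1 (fully open), set as the call begins (left out, the last holds). The fingers move at their own pace and stop on an object; "squeeze" is the grip in N (left out, the last holds). Time passes only in rows, so rows that repeat a pose let the fingers close. It gives the time, the measured TCP pose, the force, the opening and the grip force at its end, in the units of the state.
- read_state(): the state, without advancing time (a new reading comes with each control period).
- snapshot(name): name is "scene" or "top" or "wrist"; returns a dict with "frame" (400x640x3 uint8, blue, green, red), "vertical_fov" (degrees; the focal length in pixels is half the picture's height over the tangent of half this angle, whatever the lens; pixels are square), "cx", "cy" (the principal point, pixels), "rvec" (rotation vector, rad) and "tvec" (3), from world to camera coordinates, as OpenCV has them. Camera axes: x right, y down, z forward; pixel columns grow to the right and rows downward; lengths in m; the calibration is good to about 2 mm. A picture is of the moment at which its call begins. There is no depth.
- finish_job(): hands the job in; it is judged then, once.
The state is a dict: "clock": time; "q": joint angles; "qd": joint speeds; "joint_torque": joint torques, N m; "tcp_pos": TCP position; "orientation": TCP orientation; "contact_force": force on the tool from outside, world axes, zero at the start; "torque": the same for the moment, N m; "grip_width": finger opening in m; "gripper_force": force on a finger pad.
Only numpy, scipy, OpenCV 4.12 (cv2) and the standard library are available. Lean on these libraries where they do the work, as an engineer would, in place of code of your own. Each camera call takes 0.05 s, during which the arm holds its last target. There are 200 camera calls.

## Task

Take the inspection lamp that has the wire hanging loop out of the charging dock: draw it straight out along the slant of its bay, against the sprung catch that holds it, without wrenching it or dragging the dock. Hang it gently by its loop on the hook of the inspection stand, so that it hangs free and still, upright above the lens. Leave the plain lamp in its bay, and the dock, the stand and the lens where they are.

Things in the scene. Friction and masses are not known exactly. Their poses are not given: they have to be found in the camera images.
- lamp: Inspection lamp to be hung: pen-shaped, 0.14 kg, 140 mm long plus loop, aluminium barrel 22 mm in diameter, light end down in the bay. Tail cap: black block 26 mm wide (its y), 21 mm thick (its x), 117 to 140 mm above the light end, with a wire loop on top. About 66 mm of lamp sticks out of the bay. Origin: centre of the light end face; z along the lamp to the loop.
- lamp_cap (a point): Centre of the flat top of the lamp's cap, between the legs of the loop.
- lamp_loop (a point): Middle of the top of the loop, on the wire's centre line, 27 mm above the cap. The loop is an upright steel wire bow, wire 4.4 mm, in the lamp's y-z plane (one looks through it along the lamp's x), inside 18 mm wide and 25 mm high.
- lamp_foot (a point): Centre of the light end face of the lamp. 52 mm from it a ring groove runs round the barrel, which a spring-loaded steel ball at the back of the bay holds until it is pulled with about 5 to 9 N; pulled askew, the lamp jams in the bay.
- plain_lamp: The other lamp in the dock, to be left there: same barrel and length (140 mm), but a plain round cap 25 mm in diameter and no loop. Origin and z as for the lamp.
- dock: Charging dock, loose, 2.2 kg, foot 150 x 180 mm. White block with two round bays 84 mm apart along its y, 24.5 mm wide, 74 mm deep; the lamps may be in either. Origin: underside, x to its back. Bays lean 30 degrees to the front: axis (-0.5, 0, 0.866). A panel, parallel to them and 55 mm behind the lamp axes, rises 85 mm past the caps.
- stand: Inspection stand, loose, 1.8 kg: dark steel foot 170 x 112 x 12 mm with a rubber pad (top at 15 mm), a 12 mm post at its back (62 mm behind the origin, 230 mm high), and a 6 mm wire hook that runs from the post to the front, towards the stand's -x, at 214 mm height. Origin: centre of its underside; x to the back, z up.
- hook_seat (a point): Point over the hollow of the hook that coincides with the loop's point when the lamp hangs. It lies 22 mm in front of the stand's origin, 5 mm above the centre line of the hook wire, which is 6 mm thick.
- hook_tip (a point): Centre of the rounded upturned tip of the hook (3 mm radius), 39 mm in front of the stand's origin; its topmost point is 8 mm above the hook's seat.
- lens: Round lens blank, 66 mm in diameter, 9 mm thick, lying on the stand's pad below the hook. Loose; leave alone. Origin: centre of its underside.

How it is judged:
On the way:
1. the looped lamp is carried in the fingers, drawn clear of its bay (distance between lamp_foot and dock above 0.15 m and contact force between the fingers and lamp above 1 N), for 0.2 s.
At the end, for the whole second after the job is handed in: The looped lamp hangs from the stand's hook by its loop: top of the loop within 10 mm of the hook's seat, its weight on the hook, upright within 8 degrees, at rest. Dock, plain lamp (in its bay), stand and lens are each within 20 mm of where they were (distance between lamp_loop and hook_seat below 0.01 m and angle between lamp's own z axis and vertical below 0.14 rad and contact force between lamp and stand above 0.5 N and linear speed of lamp below 0.03 m/s and angular speed of lamp below 0.4 rad/s and distance of each of dock, plain_lamp, stand, lens from where it was at the start of the episode below 0.02 m); the robot touches nothing.
It fails at once if the dock or the plain lamp in it is dragged or lifted more than 20 mm (distance of any of dock, plain_lamp from where it was at the start of the episode above 0.02 m).
It fails at once if the stand is shoved more than 20 mm or tipped more than 6 degrees, or the lens is shoved more than 20 mm (distance of any of stand, lens from where it was at the start of the episode above 0.02 m or angle between stand's own z axis and vertical above 0.1 rad).
It fails at once if the lamp is wrenched in its bay: more than 20 N between lamp and dock (contact force between lamp and dock above 20 N).
It fails at once if the lamp is rammed or dropped onto the stand: more than 20 N (contact force between lamp and stand above 20 N).
It also fails if it takes over 64 s, if anything falls off the work surface, if the arm or the gripper's body presses on something with over 40 N, if the wrist force passes 120 N, or if a joint passes its speed limit or range.

## Working session

There is one attempt and no reset: what is moved stays moved. The work goes in short steps, Python scripts to look and compute and a tool call to move; the robot and the scene stay as the last step left them, time stands still between calls to the robot, and variables do not carry over. Pictures are saved under pics/ and viewed, at most 10 in all, crops included, and the job is handed in when it is done.

Besides the shell and the picture viewer there is one more tool, called after "Emit:" as a command line: name --argument value ..., lists and objects as JSON in quotes. jog_arm: Moves the arm, as the interface text tells. Its arguments: {"type":"object","properties":{"series":{"type":"array","items":{"type":"object","properties":{"x":{"type":"number","minimum":-1,"maximum":1},"y":{"type":"number","minimum":-1,"maximum":1},"z":{"type":"number","minimum":-1,"maximum":1},"ax":{"type":"number","minimum":-1,"maximum":1},"ay":{"type":"number","minimum":-1,"maximum":1},"az":{"type":"number","minimum":-1,"maximum":1}}}},"gripper":{"type":"number"},"squeeze":{"type":"number"}},"required":["series"]}

```bash
mkdir -p pics; ls
cat > h.py <<'E'
import numpy as np, cv2
from scipy.spatial.transform import Rotation as Rn
from workcell import read_state, snapshot, finish_job
def cam(s):
    R=cv2.Rodrigues(np.array(s['rvec'],float))[0]; t=np.array(s['tvec'],float).ravel()
    f=200/np.tan(np.radians(s['vertical_fov'])/2)
    return R,t,f,s['cx'],s['cy']
def ray(s,u,v):
    R,t,f,cx,cy=cam(s); d=R.T@np.array([(u-cx)/f,(v-cy)/f,1]); return -R.T@t,d/np.linalg.norm(d)
def onz(s,u,v,z):
    o,d=ray(s,u,v); return o+d*(z-o[2])/d[2]
def proj(s,p):
    R,t,f,cx,cy=cam(s); c=R@np.array(p)+t; return np.array([f*c[0]/c[2]+cx,f*c[1]/c[2]+cy])
def tri(*rs):
    A=0;b=0
    for o,d in rs:
        P=np.eye(3)-np.outer(d,d);A=A+P;b=b+P@o
    x=np.linalg.solve(A,b); return x,[float(np.linalg.norm((np.eye(3)-np.outer(d,d))@(x-o))) for o,d in rs]
E
python3 - <<'E'
from h import *
import pickle
S={n:snapshot(n) for n in('scene','top')}
pickle.dump(S,open('s0.pkl','wb'))
for n in S:
    cv2.imwrite(f'pics/{n}0.png',S[n]['frame']); R,t,f,_,_=cam(S[n]); print(n,f,-R.T@t,R[2])
E
```

```text
pics
scene 442.35838073604447 [-0.56115769  0.55837681  0.73648713] [ 0.8010708  -0.41765621 -0.428776  ]
top 480.36772234154483 [0.28302617 0.00757894 1.91268174] [ 0.14641548 -0.0203547  -0.98901375]
```

View pics/scene0.png

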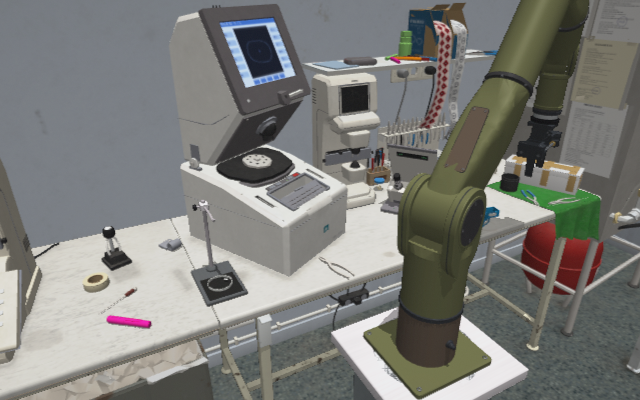

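View pics/top0.png

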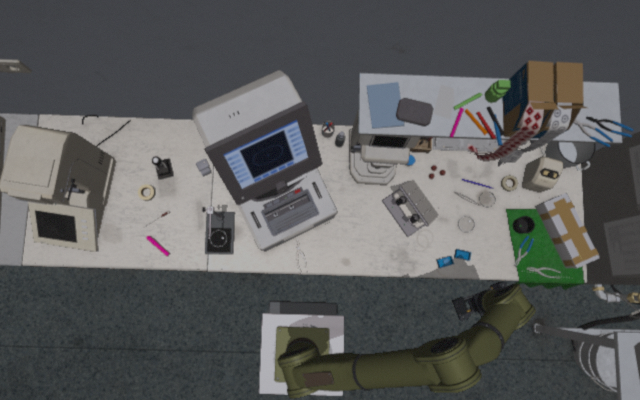

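The top view shows the robot base at (305,355), the stand at about (220,230) and the dock with two caps at about (410,207). In the scene view the stand is at (215,245), and the arm half hides the dock at (398,195). I'll zoom in on both.

Run:
```python
from h import *
import pickle
S=pickle.load(open('s0.pkl','rb'))
t=S['top']['frame']; s=S['scene']['frame']
a=cv2.resize(t[175:245,375:445],(400,400),interpolation=cv2.INTER_CUBIC)
b=cv2.resize(t[195:265,190:260],(400,400),interpolation=cv2.INTER_CUBIC)
c=cv2.resize(s[190:310,170:260],(150,200),interpolation=cv2.INTER_CUBIC)
im=np.hstack([a,b]); 
d=cv2.resize(s[195:305,180:260],(145,200),interpolation=cv2.INTER_CUBIC)
cv2.imwrite('pics/crop0.png',im)
for n,(u,v) in dict(dock=(410,207),stand=(220,233)).items(): print(n,onz(S['top'],u,v,0),onz(S['top'],u,v,.15))
print(proj(S['scene'],onz(S['top'],410,207,.1)))
```

```text
dock [ 0.58758966 -0.41925377  0.        ] [ 0.5637046  -0.38577988  0.15      ]
stand [0.45793323 0.34005786 0.        ] [0.44421633 0.31398356 0.15      ]
[409.35325122 184.16312631]
```

View pics/crop0.png

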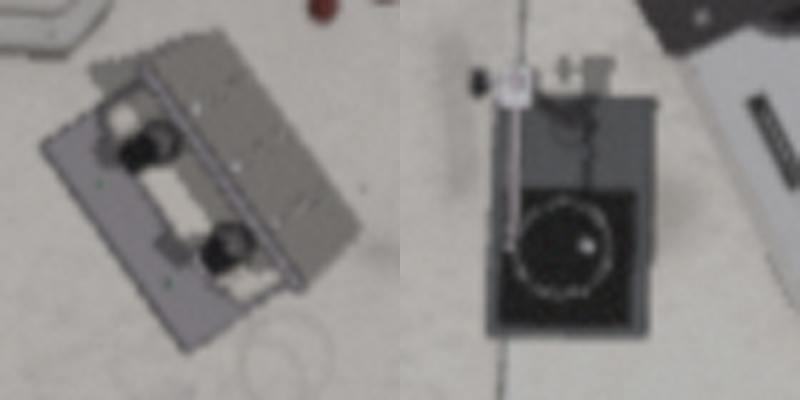

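The left crop shows the dock. Its front edge runs from (382,200) to (407,236) px, the back faces up-right, and the two caps are at about (401,200) and (415,218) px. The right crop shows the stand with its post at the top, the lens at about (218,238), and the hook pointing toward the robot. The top camera is too coarse here, so I'll use the wrist camera.

```bash
cat >> h.py <<'E'
def tool():
    s=read_state(); return np.array(s['tcp_pos']),Rn.from_euler('xyz',s['orientation']).as_matrix()
def go(p,R,frm=None):
    p0,R0=frm or tool(); d=R0.T@(np.array(p)-p0)/.25; r=Rn.from_matrix(R0.T@R).as_rotvec()/(np.pi/2)
    n=max(np.linalg.norm(d)*.25/.0417,np.linalg.norm(r)*90/7.16)
    print('row',d.round(4),r.round(4),'min rows %.1f'%n)
E
python3 - <<'E'
from h import *
import pickle
S=pickle.load(open('s0.pkl','rb'))
w=snapshot('wrist'); p,R=tool(); print(p,R.round(3).tolist(),read_state()['orientation'])
Rc,t,f,cx,cy=cam(w); print('cam in tool',R.T@(-Rc.T@t-p),'axes(cols)',(R.T@Rc.T).round(3).tolist(),f)
T=S['top']
a=[onz(T,375+u/5.714,175+v/5.714,.0) for u,v in((40,145),(185,350))]; print(a)
y=(a[0]-a[1]);print(np.linalg.norm(y),'dock yaw',np.degrees(np.arctan2(-y[0],y[1])))
b=[onz(T,190+(u-400)/5.714,195+v/5.714,.012) for u,v in((490,335),(648,335),(655,98),(500,98))];print(np.round(b,3).tolist())
E
```

```text
[ 0.23269415 -0.5795871   0.23813125] [[0.928, 0.373, -0.001], [0.373, -0.928, 0.001], [-0.0, -0.001, -1.0]] [-3.14027828e+00  8.14471586e-05  3.81895248e-01]
cam in tool [ 0.0687386  -0.00111109 -0.14586871] axes(cols) [[0.001, -0.964, -0.266], [1.0, 0.001, 0.001], [-0.0, -0.266, 0.964]] 326.27043738128833
[array([ 0.61099143, -0.30527732,  0.        ]), array([ 0.46846652, -0.40867058,  0.        ])]
0.17607814825225135 dock yaw -54.04136910404963
[[0.374, 0.389, 0.012], [0.377, 0.281, 0.012], [0.542, 0.285, 0.012], [0.538, 0.392, 0.012]]
```

```bash
cat >> h.py <<'E'
def frame(yaw,lean=np.radians(30)):
    xd=np.array([np.cos(yaw),np.sin(yaw),0]); a=-np.sin(lean)*xd+[0,0,np.cos(lean)]
    z=-a; x=-np.cos(lean)*xd-[0,0,np.sin(lean)]; return np.column_stack([x,np.cross(z,x),z]),a
E
python3 - <<'E'
from h import *
import pickle
T=pickle.load(open('s0.pkl','rb'))['top']
m=(onz(T,399.5,201,.17)+onz(T,414.4,218.4,.17))/2; print(m)
R,a=frame(np.radians(-54)); v=m+.13*a; print(v)
p0,R0=tool(); go(p0+[0,0,.15],R0); go(v,R,(p0+[0,0,.15],R0))
E
```

```text
[ 0.55015024 -0.36995841  0.17      ]
[ 0.5119442  -0.31737231  0.2825833 ]
row [-0.     -0.0008 -0.6   ] [0. 0. 0.] min rows 3.6
row [ 1.4275 -0.5565  0.4228] [-0.3026 -0.2362 -1.127 ] min rows 15.0
```

Emit:
jog_arm --series '[{"z":-0.3},{"z":-0.6},{"z":-0.6},{"z":-0.6},{"x":0.7,"y":-0.28,"z":-0.6,"az":-0.6},{"x":0.7,"y":-0.28,"z":-0.6,"az":-0.6},{"x":0.7,"y":-0.28,"z":-0.6,"az":-0.6},{"x":0.7,"y":-0.28,"z":-0.6,"az":-0.6},{"x":0.7,"y":-0.28,"z":-0.6,"az":-0.6},{"x":0.7,"y":-0.28,"z":-0.6,"az":-0.6},{"x":0.7,"y":-0.28,"z":-0.6,"az":-0.6},{"x":0.7,"y":-0.28,"z":-0.6,"az":-0.6},{"x":0.7,"y":-0.28,"z":-0.6,"az":-0.6}]' --gripper 1

```text
$.series[0]: bad value
```

Run:
```python
from h import *
R,a=frame(np.radians(-54)); go([0.512,-.317,.283],R)
print(read_state()['q'])
```

```text
row [ 1.4282 -0.5586 -0.1789] [-0.3026 -0.2362 -1.127 ] min rows 15.0
[ 1.22277361  0.6897617  -0.19454114  1.56603705  0.15729051  0.90249938
 -0.21508923]
```

Emit:
jog_arm --series '[{"x":0,"y":0,"z":-0.3,"ax":0,"ay":0,"az":0},{"x":0,"y":0,"z":-0.6,"ax":0,"ay":0,"az":0},{"x":0,"y":0,"z":-0.6,"ax":0,"ay":0,"az":0},{"x":0,"y":0,"z":-0.6,"ax":0,"ay":0,"az":0},{"x":0.7,"y":-0.28,"z":-0.6,"ax":0,"ay":0,"az":-0.6},{"x":0.7,"y":-0.28,"z":-0.6,"ax":0,"ay":0,"az":-0.6},{"x":0.7,"y":-0.28,"z":-0.6,"ax":0,"ay":0,"az":-0.6},{"x":0.7,"y":-0.28,"z":-0.6,"ax":0,"ay":0,"az":-0.6},{"x":0.7,"y":-0.28,"z":-0.6,"ax":0,"ay":0,"az":-0.6},{"x":0.7,"y":-0.28,"z":-0.6,"ax":0,"ay":0,"az":-0.6},{"x":0.7,"y":-0.28,"z":-0.6,"ax":0,"ay":0,"az":-0.6},{"x":0.7,"y":-0.28,"z":-0.6,"ax":0,"ay":0,"az":-0.6},{"x":0.7,"y":-0.28,"z":-0.6,"ax":0,"ay":0,"az":-0.6}]' --gripper 1

```text
clock: 1.23
tcp_pos: [0.369, -0.4496, 0.3884]
orientation: [-3.141, -0.001, 1.326]
contact_force: [0.5, -0.9, -0.0]
grip_width: 0.0881
gripper_force: 0.0
```

Run:
```python
from h import *
R,a=frame(np.radians(-54)); go([0.512,-.317,.283],R)
print(read_state()['q'])
```

```text
row [0.6528 0.4267 0.4215] [-0.1456 -0.3122 -0.5425] min rows 8.1
[ 1.08039059  0.51223369 -0.47521035  1.46450784  0.24054589  1.22372583
  0.3308484 ]
```

Emit:
jog_arm --series '[{"x":0.65,"y":0.43,"z":0.2,"ax":-0.146,"ay":-0.312,"az":-0.5425},{"x":0.65,"y":0.43,"z":0.2,"ax":-0.146,"ay":-0.312,"az":-0.5425},{"x":0.65,"y":0.43,"z":0.2,"ax":-0.146,"ay":-0.312,"az":-0.5425},{"x":0.65,"y":0.43,"z":0.2,"ax":-0.146,"ay":-0.312,"az":-0.5425},{"x":0.65,"y":0.43,"z":0.2,"ax":-0.146,"ay":-0.312,"az":-0.5425},{"x":0.65,"y":0.43,"z":0.2,"ax":-0.146,"ay":-0.312,"az":-0.5425},{"x":0.65,"y":0.43,"z":0.42,"ax":-0.146,"ay":-0.312,"az":-0.5425},{"x":0.65,"y":0.43,"z":0.42,"ax":-0.146,"ay":-0.312,"az":-0.5425},{"x":0.65,"y":0.43,"z":0.42,"ax":-0.146,"ay":-0.312,"az":-0.5425},{"x":0.65,"y":0.43,"z":0.42,"ax":-0.146,"ay":-0.312,"az":-0.5425},{"x":0.65,"y":0.43,"z":0.42,"ax":-0.146,"ay":-0.312,"az":-0.5425}]'

```text
clock: 2.15
tcp_pos: [0.513, -0.3184, 0.2837]
orientation: [3.141, 0.524, 2.194]
contact_force: [1.2, -0.0, -0.0]
grip_width: 0.0883
gripper_force: 0.0
```

Run:
```python
from h import *
import pickle
w=snapshot('wrist'); pickle.dump(w,open('w1.pkl','wb')); cv2.imwrite('pics/w1.png',w['frame'])
print(tool(),read_state()['q'])
```

```text
(array([ 0.51383682, -0.31886654,  0.28452359]), array([[-0.50440967,  0.81169819,  0.29447739],
       [ 0.70293331,  0.5840727 , -0.40588649],
       [-0.50145353,  0.0022649 , -0.86518162]])) [ 0.52570524  0.4836978  -0.30756947  2.04542549  1.20532741  0.48864981
 -0.15328796]
```

View pics/w1.png

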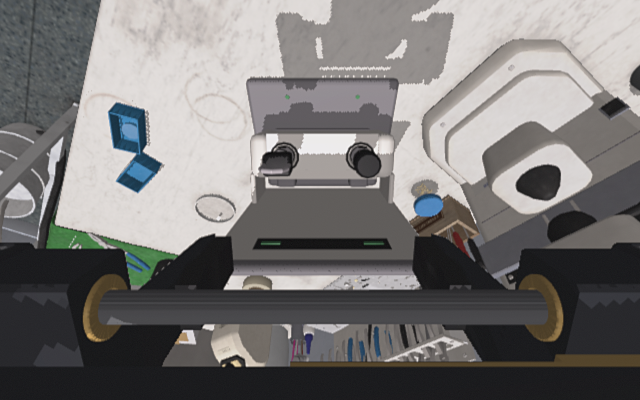

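The wrist view shows the looped lamp, with its rectangular cap, at about (276,162). The plain lamp is at (368,163). The dock's edges lie level in the image, so the yaw of about −54° is right. I'll zoom in and move closer.

Run:
```python
from h import *
import pickle
w=pickle.load(open('w1.pkl','rb')); 
cv2.imwrite('pics/w1c.png',cv2.resize(w['frame'][125:195,245:395],(800,373),interpolation=cv2.INTER_CUBIC))
# dock front edge of foot, dark/light boundary -> yaw
a,b=[onz(w,u,80,.01) for u in(249,397)]; y=a-b; print(a,b,np.linalg.norm(y),np.degrees(np.arctan2(-y[0],y[1])))
```

```text
[ 0.468844   -0.40266979  0.01      ] [ 0.60927682 -0.30135555  0.01      ] 0.17316452295529514 125.80829034287837
```

View pics/w1c.png

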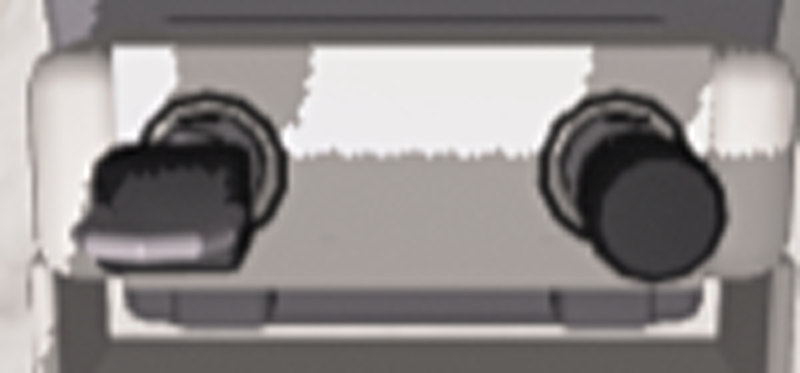

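The cap and loop are square with the dock, with edges level at crop rows 150 and 268. The mouths are 75 px apart, which gives a depth of about 0.365 m. I'll take a second, closer view from the side for triangulation.

Emit:
jog_arm --series '[{"x":0.24,"y":-0.28,"z":0,"ax":0,"ay":0,"az":0},{"x":0.24,"y":-0.28,"z":0,"ax":0,"ay":0,"az":0},{"x":0.24,"y":-0.28,"z":0,"ax":0,"ay":0,"az":0},{"x":0.24,"y":-0.28,"z":0,"ax":0,"ay":0,"az":0},{"x":0.24,"y":-0.28,"z":0,"ax":0,"ay":0,"az":0},{"x":0.24,"y":-0.28,"z":0,"ax":0,"ay":0,"az":0}]'

```text
clock: 2.7
tcp_pos: [0.4283, -0.3183, 0.255]
orientation: [3.138, 0.528, 2.194]
contact_force: [0.7, 0.0, -0.3]
grip_width: 0.0884
gripper_force: 0.0
```

Run:
```python
from h import *
import pickle
w=snapshot('wrist'); pickle.dump(w,open('w2.pkl','wb')); print(tool())
w1=pickle.load(open('w1.pkl','rb'))
o,d=ray(w1,368.75,165.3); m=o+d*.31; q=proj(w,m).astype(int); print(q)
y0=max(q[1]-60,0);x0=max(q[0]-140,0); print(x0,y0)
cv2.imwrite('pics/w2c.png',cv2.resize(w['frame'][y0:y0+110,x0:x0+200],(800,440),interpolation=cv2.INTER_CUBIC))
```

```text
(array([ 0.42850206, -0.31815146,  0.25497028]), array([[-0.50445612,  0.81060016,  0.29740782],
       [ 0.70135061,  0.58558922, -0.4064389 ],
       [-0.50361825,  0.00355657, -0.86391898]]))
[435 222]
295 162
```

View pics/w2c.png

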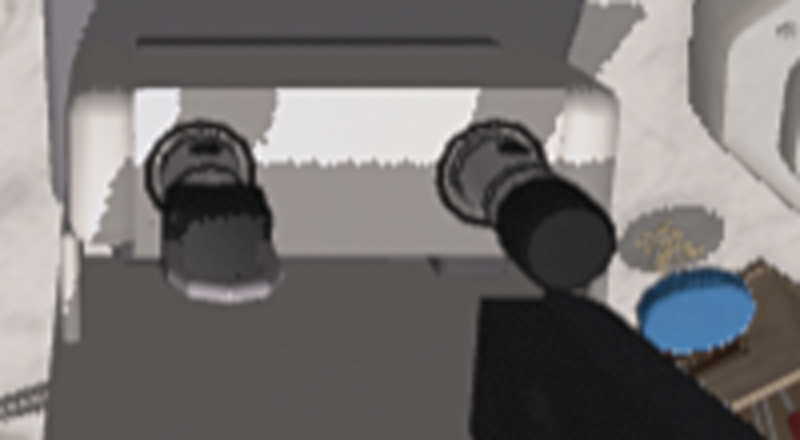

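View 2 shows the loop top at (350.5,235.3), the plain cap centre at (437.8,223.8), and the mouths at (345,203.8) and (418.3,205).

Run:
```python
from h import *
import pickle
w1=pickle.load(open('w1.pkl','rb'));w2=pickle.load(open('w2.pkl','rb'))
P={}
for n,a,b in(('loop',(272.2,170.6),(350.5,235.3)),('pcap',(368.75,165.3),(437.75,223.75)),('mL',(284.9,155.6),(345,203.75)),('mR',(359.9,155),(418.3,205))):
    P[n],e=tri(ray(w1,*a),ray(w2,*b)); print(n,P[n].round(4),np.round(e,4))
y=P['mR']-P['mL'];print('mouth sep',np.linalg.norm(y),'yaw',np.degrees(np.arctan2(-y[0],y[1])))
R,a=frame(np.radians(-54.1))
for n in P: print(n,(R.T@(P[n]-P['mL'])).round(4))
```

```text
loop [ 0.5063 -0.381   0.168 ] [0.0009 0.0009]
pcap [ 0.5817 -0.3402  0.1467] [0. 0.]
mL [ 0.5346 -0.4185  0.0865] [0.0002 0.0002]
mR [ 0.5971 -0.3645  0.0951] [0.0002 0.0002]
mouth sep 0.08309908447111332 yaw -49.16868797277185
loop [-0.0001 -0.0009 -0.094 ]
pcap [ 0.0009  0.0841 -0.07  ]
mL [0. 0. 0.]
mR [ 0.0019  0.0823 -0.011 ]
```

The sizes agree: the loop is 94 mm past the mouth (93 expected) and 84–85 mm from the plain lamp. I'll compute the pre-grasp and grasp poses.

Run:
```python
from h import *
R,a=frame(np.radians(-54.1)); L=np.array([.5063,-.381,.168])
pre=L+a*.025; print(pre); go(pre,R); go(L-.052*a,R,(pre,R))
```

```text
[ 0.49897035 -0.37087448  0.18965064]
row [-0.1585  0.1041  0.3953] [ 0.0017  0.0027 -0.0017] min rows 2.6
row [ 0.    -0.     0.308] [0. 0. 0.] min rows 1.8
```

Emit:
jog_arm --series '[{"x":-0.1585,"y":0.104,"z":0.1,"ax":0.0017,"ay":0.0027,"az":-0.0017},{"x":-0.1585,"y":0.104,"z":0.1,"ax":0.0017,"ay":0.0027,"az":-0.0017},{"x":-0.1585,"y":0.104,"z":0.25,"ax":0.0017,"ay":0.0027,"az":-0.0017},{"x":-0.1585,"y":0.104,"z":0.395,"ax":0.0017,"ay":0.0027,"az":-0.0017},{"x":-0.1585,"y":0.104,"z":0.395,"ax":0.0017,"ay":0.0027,"az":-0.0017},{"x":-0.1585,"y":0.104,"z":0.395,"ax":0.0017,"ay":0.0027,"az":-0.0017}]' --gripper 0.8

```text
clock: 3.25
tcp_pos: [0.4966, -0.3702, 0.1859]
orientation: [-3.137, 0.517, 2.199]
contact_force: [0.3, 0.9, 0.0]
grip_width: 0.0705
gripper_force: 0.0
```

Run:
```python
from h import *
w=snapshot('wrist'); R,a=frame(np.radians(-54.1)); L=np.array([.5063,-.381,.168]);go(L-.052*a,R)
print(proj(w,L),proj(w,L-.027*a)); u,v=proj(w,L).astype(int)
import pickle; pickle.dump(w,open('w3.pkl','wb'))
cv2.imwrite('pics/w3c.png',cv2.resize(w['frame'][v-60:v+50,u-100:u+100],(800,440),interpolation=cv2.INTER_CUBIC)); print(u-100,v-60)
```

```text
row [-0.0116  0.0049  0.3068] [-0.0011 -0.0024  0.001 ] min rows 1.8
[323.81758533 242.59987094] [323.77683455 225.99515233]
223 182
```

View pics/w3c.png

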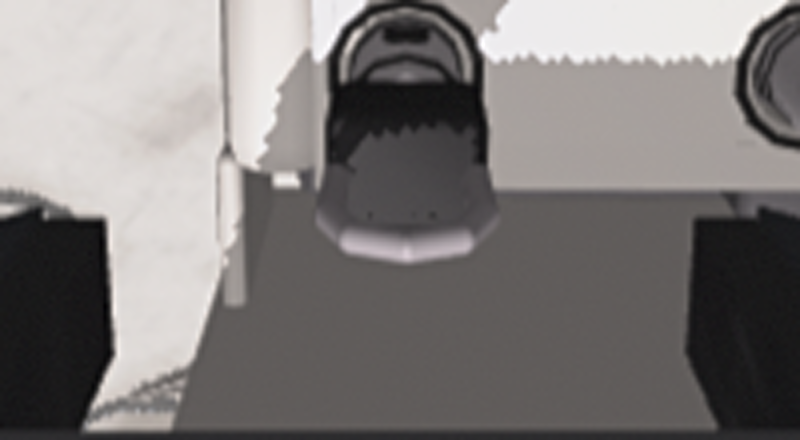

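The loop top is seen at (325,243.2) against a predicted (323.8,242.6), which is within 1 mm, and it's centred and square between the fingers. I'll descend, then close lightly.

Emit:
jog_arm --series '[{"x":-0.0116,"y":0.0073,"z":0.05,"ax":-0.0011,"ay":-0.0024,"az":0.001},{"x":-0.0116,"y":0.0073,"z":0.13,"ax":-0.0011,"ay":-0.0024,"az":0.001},{"x":-0.0116,"y":0.0073,"z":0.21,"ax":-0.0011,"ay":-0.0024,"az":0.001},{"x":-0.0116,"y":0.0073,"z":0.27,"ax":-0.0011,"ay":-0.0024,"az":0.001},{"x":-0.0116,"y":0.0073,"z":0.307,"ax":-0.0011,"ay":-0.0024,"az":0.001},{"x":-0.0116,"y":0.0073,"z":0.307,"ax":-0.0011,"ay":-0.0024,"az":0.001},{"x":-0.0116,"y":0.0073,"z":0.307,"ax":-0.0011,"ay":-0.0024,"az":0.001},{"x":-0.0116,"y":0.0073,"z":0.307,"ax":-0.0011,"ay":-0.0024,"az":0.001}]' --gripper 0.8 --squeeze 3

```text
clock: 3.97
tcp_pos: [0.5219, -0.4016, 0.1247]
orientation: [3.141, 0.526, 2.198]
contact_force: [0.2, 0.3, -0.0]
grip_width: 0.0706
gripper_force: 0.0
```

Emit:
jog_arm --series '[{"x":0,"y":0,"z":0,"ax":0,"ay":0,"az":0},{"x":0,"y":0,"z":0,"ax":0,"ay":0,"az":0},{"x":0,"y":0,"z":0,"ax":0,"ay":0,"az":0},{"x":0,"y":0,"z":0,"ax":0,"ay":0,"az":0},{"x":0,"y":0,"z":0,"ax":0,"ay":0,"az":0},{"x":0,"y":0,"z":0,"ax":0,"ay":0,"az":0},{"x":0,"y":0,"z":0,"ax":0,"ay":0,"az":0},{"x":0,"y":0,"z":0,"ax":0,"ay":0,"az":0},{"x":0,"y":0,"z":0,"ax":0,"ay":0,"az":0},{"x":0,"y":0,"z":0,"ax":0,"ay":0,"az":0}]' --gripper 0.2 --squeeze 3

```text
clock: 4.8
tcp_pos: [0.5213, -0.402, 0.1228]
orientation: [-3.141, 0.524, 2.198]
contact_force: [-0.3, -0.5, 0.7]
grip_width: 0.026
gripper_force: 3.0
```

Run:
```python
from h import *
s=read_state(); p,R=tool(); print(p,s['grip_width'],s['gripper_force'],'F tool',(R.T@s['contact_force']).round(2),'M',(R.T@s['torque']).round(2))
R,a=frame(np.radians(-54.1)); L=np.array([.5063,-.381,.168]);go(L-.052*a,R)
```

```text
[ 0.52128981 -0.40201335  0.12281547] 0.026021580651737805 2.9992654966190457 F tool [-0.51 -0.57 -0.51] M [0.01 0.38 0.07]
row [-0.001   0.0007 -0.0001] [-0.0004  0.0002  0.0004] min rows 0.0
```

The width is 26.0 mm, so both flat sides are held with almost no side force. I'll firm the grip and then draw out slowly.

Emit:
jog_arm --series '[{"x":0,"y":0,"z":0,"ax":0,"ay":0,"az":0},{"x":0,"y":0,"z":0,"ax":0,"ay":0,"az":0},{"x":0,"y":0,"z":0,"ax":0,"ay":0,"az":0},{"x":0,"y":0,"z":0,"ax":0,"ay":0,"az":0},{"x":0,"y":0,"z":-0.004,"ax":0,"ay":0,"az":0},{"x":0,"y":0,"z":-0.008,"ax":0,"ay":0,"az":0},{"x":0,"y":0,"z":-0.012,"ax":0,"ay":0,"az":0},{"x":0,"y":0,"z":-0.016,"ax":0,"ay":0,"az":0},{"x":0,"y":0,"z":-0.02,"ax":0,"ay":0,"az":0},{"x":0,"y":0,"z":-0.024,"ax":0,"ay":0,"az":0},{"x":0,"y":0,"z":-0.028,"ax":0,"ay":0,"az":0},{"x":0,"y":0,"z":-0.032,"ax":0,"ay":0,"az":0},{"x":0,"y":0,"z":-0.036,"ax":0,"ay":0,"az":0},{"x":0,"y":0,"z":-0.04,"ax":0,"ay":0,"az":0}]' --squeeze 22

```text
clock: 5.97
tcp_pos: [0.5181, -0.398, 0.1315]
orientation: [-3.14, 0.524, 2.198]
contact_force: [2.3, -3.4, -8.5]
grip_width: 0.0258
gripper_force: 22.0
```

Run:
```python
from h import *
s=read_state(); p,R=tool(); print(p,s['grip_width'],s['gripper_force'],'F tool',(R.T@s['contact_force']).round(2),'M',(R.T@s['torque']).round(2))
R,a=frame(np.radians(-54.1)); L=np.array([.5063,-.381,.168]);go(L-.052*a,R)
```

```text
[ 0.51807576 -0.39795034  0.13147673] 0.025759536399083096 21.995009703096002 F tool [ 0.65 -0.1   9.42] M [0.04 0.46 0.06]
row [-0.0016  0.0016  0.0402] [-0.0006  0.0001  0.0003] min rows 0.2
```

Emit:
jog_arm --series '[{"x":0,"y":0,"z":-0.004,"ax":0,"ay":0,"az":0},{"x":0,"y":0,"z":-0.008,"ax":0,"ay":0,"az":0},{"x":0,"y":0,"z":-0.012,"ax":0,"ay":0,"az":0},{"x":0,"y":0,"z":-0.016,"ax":0,"ay":0,"az":0},{"x":0,"y":0,"z":-0.02,"ax":0,"ay":0,"az":0}]'

```text
clock: 6.38
tcp_pos: [0.5168, -0.3958, 0.1359]
orientation: [-3.141, 0.524, 2.198]
contact_force: [1.1, -3.1, -8.2]
grip_width: 0.0255
gripper_force: 22.0
```

Run:
```python
from h import *
import pickle
s=read_state(); p,R=tool(); print(p,s['grip_width'],s['gripper_force'],'F tool',(R.T@s['contact_force']).round(2),'M',(R.T@s['torque']).round(2))
w=snapshot('wrist'); pickle.dump(w,open('w4.pkl','wb'))
held=p-.052*R[:,2]; L=np.array([.5063,-.381,.168]); print('loop if held',proj(w,held),'if slipped',proj(w,L),'mouth',proj(w,L-.093*(-R[:,2])))
g=w['frame'][:,315:335].mean(axis=(1,2)); print([(i,int(g[i])) for i in range(185,290,3)])
```

```text
[ 0.51676677 -0.39583442  0.13588735] 0.02552215574063293 21.995241148397326 F tool [ 1.39 -0.91  8.7 ] M [0.18 0.57 0.02]
loop if held [320.2319703  321.18257503] if slipped [321.00728047 296.88953115] mouth [321.61049873 217.4871725 ]
[(185, 175), (188, 175), (191, 175), (194, 175), (197, 49), (200, 115), (203, 112), (206, 76), (209, 71), (212, 73), (215, 41), (218, 42), (221, 92), (224, 106), (227, 64), (230, 56), (233, 103), (236, 105), (239, 88), (242, 22), (245, 23), (248, 23), (251, 23), (254, 23), (257, 25), (260, 28), (263, 34), (266, 38), (269, 38), (272, 41), (275, 67), (278, 79), (281, 59), (284, 40), (287, 40)]
```

Run:
```python
from h import *
import pickle
w=pickle.load(open('w4.pkl','rb'))
cv2.imwrite('pics/w4c.png',cv2.resize(w['frame'][180:345,220:420],(800,660-60),interpolation=cv2.INTER_CUBIC))
p,R=tool(); a=-R[:,2]; L=np.array([.5063,-.381,.168]); print(proj(w,L-.027*a),proj(w,p+.025*a))
```

```text
[321.2644941  264.07378433] [320.78046161 280.39326022]
```

View pics/w4c.png

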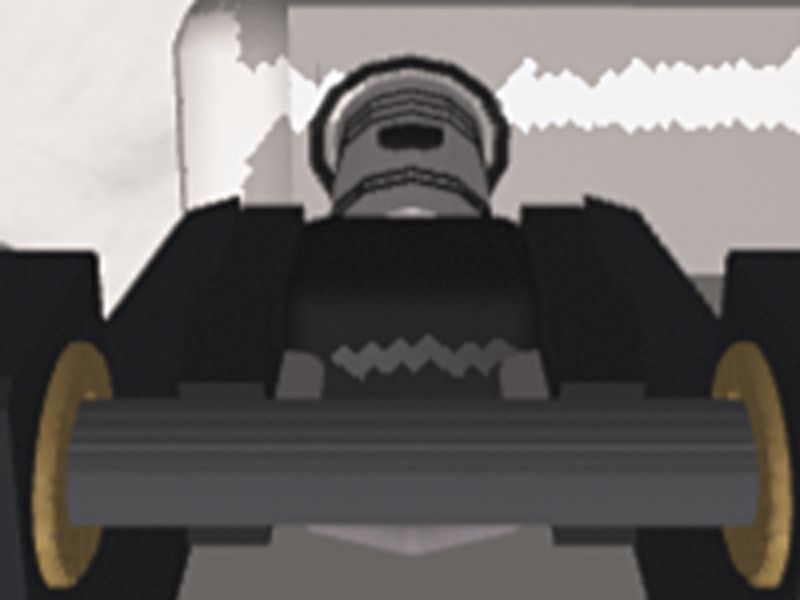

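The lamp is held and sliding out: the loop's top edge is near row 331, where a held lamp should show it, and the drawn barrel is visible above the mouth. Side forces are small, so I'll keep pulling.

Emit:
jog_arm --series '[{"x":0,"y":0,"z":-0.006,"ax":0,"ay":0,"az":0},{"x":0,"y":0,"z":-0.012,"ax":0,"ay":0,"az":0},{"x":0,"y":0,"z":-0.018,"ax":0,"ay":0,"az":0},{"x":0,"y":0,"z":-0.024,"ax":0,"ay":0,"az":0},{"x":0,"y":0,"z":-0.03,"ax":0,"ay":0,"az":0},{"x":0,"y":0,"z":-0.036,"ax":0,"ay":0,"az":0},{"x":0,"y":0,"z":-0.042,"ax":0,"ay":0,"az":0},{"x":0,"y":0,"z":-0.048,"ax":0,"ay":0,"az":0},{"x":0,"y":0,"z":-0.054,"ax":0,"ay":0,"az":0},{"x":0,"y":0,"z":-0.06,"ax":0,"ay":0,"az":0}]'

```text
clock: 7.27
tcp_pos: [0.5126, -0.3897, 0.149]
orientation: [-3.141, 0.524, 2.198]
contact_force: [0.9, -2.4, -7.8]
grip_width: 0.0256
gripper_force: 22.0
```

```bash
cat > f.py <<'E'
from h import *
s=read_state(); p,R=tool(); print(p,s['grip_width'],s['gripper_force'],'F tool',(R.T@s['contact_force']).round(2),'M',(R.T@s['torque']).round(2))
R,a=frame(np.radians(-54.1)); L=np.array([.5063,-.381,.168]);go(L-.052*a,R)
E
python3 f.py
```

```text
[ 0.51258537 -0.38966597  0.14898834] 0.025571408262442214 21.993954128120095 F tool [ 1.79 -0.64  8.02] M [0.06 0.62 0.07]
row [-0.0009 -0.      0.1207] [-0.0002  0.0002  0.0004] min rows 0.7
```

Emit:
jog_arm --series '[{"x":0,"y":0,"z":-0.008,"ax":0,"ay":0,"az":0},{"x":0,"y":0,"z":-0.016,"ax":0,"ay":0,"az":0},{"x":0,"y":0,"z":-0.024,"ax":0,"ay":0,"az":0},{"x":0,"y":0,"z":-0.032,"ax":0,"ay":0,"az":0},{"x":0,"y":0,"z":-0.04,"ax":0,"ay":0,"az":0},{"x":0,"y":0,"z":-0.048,"ax":0,"ay":0,"az":0},{"x":0,"y":0,"z":-0.056,"ax":0,"ay":0,"az":0},{"x":0,"y":0,"z":-0.064,"ax":0,"ay":0,"az":0},{"x":0,"y":0,"z":-0.072,"ax":0,"ay":0,"az":0},{"x":0,"y":0,"z":-0.08,"ax":0,"ay":0,"az":0}]'

```text
clock: 8.1
tcp_pos: [0.5066, -0.3816, 0.1664]
orientation: [-3.141, 0.524, 2.198]
contact_force: [0.3, -0.5, -6.0]
grip_width: 0.0263
gripper_force: 22.0
```

```bash
python3 f.py
```

```text
[ 0.5065838  -0.38157391  0.1663902 ] 0.026317949087422646 21.99478460010141 F tool [ 2.45 -0.06  5.5 ] M [0.13 0.64 0.06]
row [-0.001   0.0005  0.2012] [-0.0003  0.0003  0.0004] min rows 1.2
```

Emit:
jog_arm --series '[{"x":0,"y":0,"z":-0.008,"ax":0,"ay":0,"az":0},{"x":0,"y":0,"z":-0.016,"ax":0,"ay":0,"az":0},{"x":0,"y":0,"z":-0.024,"ax":0,"ay":0,"az":0},{"x":0,"y":0,"z":-0.032,"ax":0,"ay":0,"az":0},{"x":0,"y":0,"z":-0.04,"ax":0,"ay":0,"az":0},{"x":0,"y":0,"z":-0.048,"ax":0,"ay":0,"az":0},{"x":0,"y":0,"z":-0.056,"ax":0,"ay":0,"az":0},{"x":0,"y":0,"z":-0.064,"ax":0,"ay":0,"az":0},{"x":0,"y":0,"z":-0.072,"ax":0,"ay":0,"az":0},{"x":0,"y":0,"z":-0.08,"ax":0,"ay":0,"az":0},{"x":0,"y":0,"z":-0.09,"ax":0,"ay":0,"az":0},{"x":0,"y":0,"z":-0.1,"ax":0,"ay":0,"az":0},{"x":0,"y":0,"z":-0.12,"ax":0,"ay":0,"az":0},{"x":0,"y":0,"z":-0.15,"ax":0,"ay":0,"az":0},{"x":0,"y":0,"z":-0.2,"ax":0,"ay":0,"az":0},{"x":0,"y":0,"z":-0.25,"ax":0,"ay":0,"az":0},{"x":0,"y":0,"z":-0.3,"ax":0,"ay":0,"az":0}]'

```text
clock: 9.52
tcp_pos: [0.4844, -0.3509, 0.2317]
orientation: [-3.141, 0.524, 2.198]
contact_force: [0.4, -0.1, -2.2]
grip_width: 0.0255
gripper_force: 22.0
```

```bash
python3 f.py; python3 -c "
from h import *
print(read_state()['q'])"
```

```text
[ 0.4844137  -0.35086953  0.23169267] 0.025470819014961784 21.99262907495722 F tool [0.84 0.28 2.04] M [-0.09  0.64  0.06]
row [-1.500e-03  4.000e-04  5.031e-01] [-0.0002  0.0001  0.0004] min rows 3.0
[ 0.48430643  0.55443305 -0.11406524  2.1433887   1.62213057  0.32203585
 -0.52027945]
```

The lamp is fully out (126 mm) and held. Before carrying it across, I'll check the height of the big machine beside the stand and refine the stand from the two fixed views.

Run:
```python
from h import *
import pickle
S=pickle.load(open('s0.pkl','rb'));T,C=S['top'],S['scene']
for n,a,b in(('frontcorner',(248,246),(288,232)),('right front',(336,210),(346,186)),('left side',(231,180),(183,163))): print(n,*tri(ray(T,*a),ray(C,*b)))
print('base corner',onz(C,289,273,0), 'left base',onz(C,188,215,0))
c=np.array([.458,.337]);
for n,p in dict(post=(.52,.338,.23),tip=(.419,.337,.224),seat=(.436,.337,.219)).items(): print(n,proj(T,p),proj(C,p))
f=C['frame'][190:310,170:260]; cv2.imwrite('pics/x.png',f)
```

```text
frontcorner [0.38725944 0.18519884 0.15844811] [0.025900514363041024, 0.025900514363041045]
right front [ 0.53976353 -0.11054821  0.16591505] [0.002297441246391645, 0.0022974412463917697]
left side [0.62897256 0.31180147 0.28628178] [0.049408225642088785, 0.049408225642088695]
base corner [0.40930729 0.15020808 0.        ] left base [0.90786208 0.32360528 0.        ]
post [210.56424145 209.16412041] [204.29677296 199.18922656]
tip [209.42315879 237.92219171] [215.45649452 216.77652338]
seat [209.98930619 233.22677042] [213.79250537 215.74879545]
```

Run:
```python
from h import *
R,a=frame(np.radians(1.3),0); go([.43,-.2,.42],R)
```

```text
row [ 0.1569  0.1774 -0.9606] [-0.1614  0.3067 -0.6006] min rows 8.7
```

Emit:
jog_arm --series '[{"x":0,"y":0,"z":-0.1,"ax":0,"ay":0,"az":0},{"x":0,"y":0,"z":-0.2,"ax":0,"ay":0,"az":0},{"x":0.01,"y":0.01,"z":-0.3,"ax":-0.01,"ay":0.02,"az":-0.04},{"x":0.03,"y":0.03,"z":-0.4,"ax":-0.03,"ay":0.05,"az":-0.1},{"x":0.05,"y":0.05,"z":-0.5,"ax":-0.05,"ay":0.08,"az":-0.16},{"x":0.07,"y":0.07,"z":-0.6,"ax":-0.07,"ay":0.12,"az":-0.23},{"x":0.09,"y":0.09,"z":-0.7,"ax":-0.08,"ay":0.155,"az":-0.3},{"x":0.11,"y":0.11,"z":-0.78,"ax":-0.1,"ay":0.19,"az":-0.37},{"x":0.13,"y":0.13,"z":-0.85,"ax":-0.12,"ay":0.22,"az":-0.44},{"x":0.14,"y":0.15,"z":-0.91,"ax":-0.14,"ay":0.26,"az":-0.51},{"x":0.157,"y":0.177,"z":-0.95,"ax":-0.15,"ay":0.29,"az":-0.57},{"x":0.157,"y":0.177,"z":-0.96,"ax":-0.1614,"ay":0.3067,"az":-0.6006},{"x":0.157,"y":0.177,"z":-0.96,"ax":-0.1614,"ay":0.3067,"az":-0.6006},{"x":0.157,"y":0.177,"z":-0.96,"ax":-0.1614,"ay":0.3067,"az":-0.6006}]'

```text
clock: 10.68
tcp_pos: [0.4303, -0.2011, 0.4197]
orientation: [3.141, -0.002, -3.115]
contact_force: [0.1, -0.4, -2.3]
grip_width: 0.0259
gripper_force: 22.0
```

Run:
```python
from h import *
s=read_state(); print(s['q'],s['grip_width'],s['contact_force'])
R,a=frame(np.radians(1.3),0); go([.45,.44,.42],R)
```

```text
[ 0.90161921  0.36688634 -0.81923229  1.6831204   0.28238622  1.21704799
  1.61345416] 0.025911564077794793 [ 0.0711648  -0.38714935 -2.30590726]
row [-1.4700e-01  2.5615e+00  1.0000e-03] [ 0.0006 -0.0011  0.0024] min rows 15.4
```

Emit:
jog_arm --series '[{"x":0,"y":0.06,"z":0,"ax":0,"ay":0,"az":0},{"x":0,"y":0.15,"z":0,"ax":0,"ay":0,"az":0},{"x":0,"y":0.26,"z":0,"ax":0,"ay":0,"az":0},{"x":0,"y":0.38,"z":0,"ax":0,"ay":0,"az":0},{"x":0,"y":0.5,"z":0,"ax":0,"ay":0,"az":0},{"x":0,"y":0.62,"z":0,"ax":0,"ay":0,"az":0},{"x":0,"y":0.74,"z":0,"ax":0,"ay":0,"az":0},{"x":0,"y":0.86,"z":0,"ax":0,"ay":0,"az":0},{"x":0,"y":0.96,"z":0,"ax":0,"ay":0,"az":0},{"x":0,"y":1,"z":0,"ax":0,"ay":0,"az":0}]'

```text
clock: 11.52
tcp_pos: [0.4235, 0.0535, 0.4198]
orientation: [3.14, 0.001, -3.113]
contact_force: [-0.4, 0.4, -1.4]
grip_width: 0.0262
gripper_force: 22.0
```

Emit:
jog_arm --series '[{"x":0,"y":0.06,"z":0,"ax":0,"ay":0,"az":0},{"x":0,"y":0.15,"z":0,"ax":0,"ay":0,"az":0},{"x":0,"y":0.26,"z":0,"ax":0,"ay":0,"az":0},{"x":0,"y":0.38,"z":0,"ax":0,"ay":0,"az":0},{"x":0,"y":0.5,"z":0,"ax":0,"ay":0,"az":0},{"x":0,"y":0.62,"z":0,"ax":0,"ay":0,"az":0},{"x":0,"y":0.74,"z":0,"ax":0,"ay":0,"az":0},{"x":0,"y":0.86,"z":0,"ax":0,"ay":0,"az":0},{"x":0,"y":0.96,"z":0,"ax":0,"ay":0,"az":0},{"x":0,"y":1,"z":0,"ax":0,"ay":0,"az":0},{"x":0,"y":1,"z":0,"ax":0,"ay":0,"az":0}]'

```text
clock: 12.43
tcp_pos: [0.4178, 0.3016, 0.4192]
orientation: [3.141, -0.001, -3.114]
contact_force: [0.4, 0.2, -1.1]
grip_width: 0.0258
gripper_force: 22.0
```

Run:
```python
from h import *
s=read_state(); print(s['q'],s['grip_width'],s['contact_force'])
R,a=frame(np.radians(1.3),0); go([.45,.44,.42],R)
w=snapshot('wrist'); cv2.imwrite('pics/w5.png',w['frame'])
import pickle; pickle.dump(w,open('w5.pkl','wb'))
for p in((.436,.3365,.219),(.419,.336,.22),(.374,.389,.012),(.377,.281,.012)): print(proj(w,p))
```

```text
[-0.16261672  0.4526036  -0.8801873   1.58116776  0.35856176  1.2782073
  0.50015219] 0.025780421095464363 [ 0.36727843  0.21619141 -1.07154579]
row [-0.1439  0.5498 -0.0028] [ 0.0007 -0.0004  0.0028] min rows 3.4
[352.88115523 190.75278249]
[353.33669205 175.67076042]
[375.28643999 124.75310487]
[310.06647952 124.71951956]
```

Emit:
jog_arm --series '[{"x":0,"y":0.1,"z":0,"ax":0,"ay":0,"az":0},{"x":-0.05,"y":0.2,"z":0,"ax":0,"ay":0,"az":0},{"x":-0.1,"y":0.35,"z":0,"ax":0,"ay":0,"az":0},{"x":-0.1,"y":0.45,"z":0,"ax":0,"ay":0,"az":0},{"x":-0.1,"y":0.5,"z":0,"ax":0,"ay":0,"az":0},{"x":-0.1,"y":0.5,"z":0,"ax":0,"ay":0,"az":0},{"x":-0.1,"y":0.5,"z":0,"ax":0,"ay":0,"az":0}]'

```text
clock: 13.07
tcp_pos: [0.4419, 0.4232, 0.4188]
orientation: [-3.139, 0.0, -3.12]
contact_force: [-0.3, -0.2, -0.9]
grip_width: 0.0259
gripper_force: 22.0
```

Run:
```python
from h import *
import pickle
w=snapshot('wrist'); pickle.dump(w,open('w6.pkl','wb')); w5=pickle.load(open('w5.pkl','rb'))
im=[]
for s in(w5,w):
    u,v=proj(s,(.46,.3365,.2)).astype(int); print(u-50,v-95, proj(s,(.436,.3365,.219)))
    im.append(cv2.resize(s['frame'][v-95:v+55,u-50:u+50],(400,600),interpolation=cv2.INTER_CUBIC))
cv2.imwrite('pics/w56.png',np.hstack(im))
```

```text
300 111 [352.88115523 190.75278249]
196 88 [241.38856574 166.15700435]
```

View pics/w56.png

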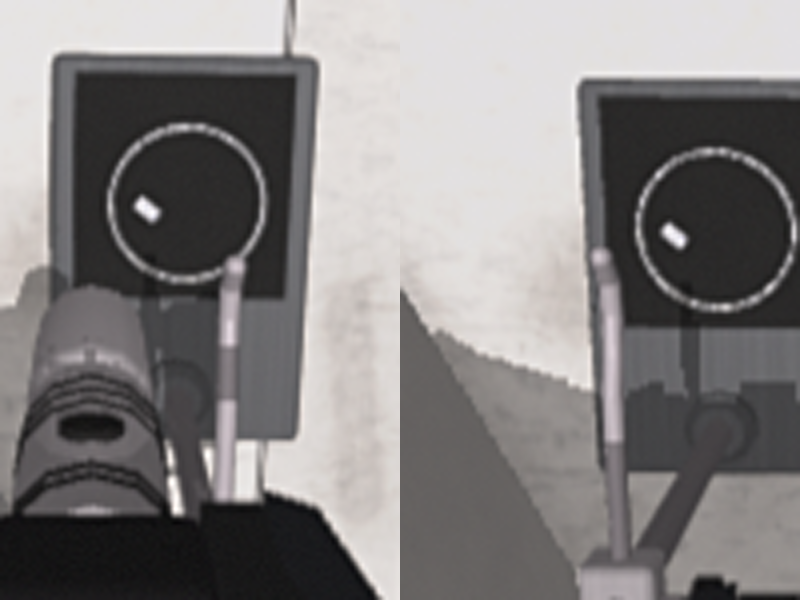

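The tip is at (358.75,176.5) in view 5 and (246,152.25) in view 6. The lens centre is at (346.5,161.8) and (275,145.5).

Run:
```python
from h import *
import pickle
w5=pickle.load(open('w5.pkl','rb'));w6=pickle.load(open('w6.pkl','rb'))
print('tip',*tri(ray(w5,358.75,176.5),ray(w6,246,152.25))); print(onz(w5,358.75,176.5,.224),onz(w6,246,152.25,.224))
print('lens',*tri(ray(w5,346.5,161.75),ray(w6,275,145.5))); print(onz(w5,346.5,161.75,.024),onz(w6,275,145.5,.024))
print('wire',onz(w5,356.25,233.5,.214),onz(w6,250.5,224.25,.214))
# foot top corners z=.012
print('foot5',[onz(w5,300+u/4,111+v/4,.012).round(4).tolist() for u,v in((53,55),(318,57),(298,438))])
print('foot6',[onz(w6,196+u/4,88+v/4,.012).round(4).tolist() for u,v in((180,82),(203,470))])
```

```text
tip [0.42057803 0.34199912 0.2183553 ] [0.0004974840934940145, 0.00049748409349399]
[0.41893187 0.34140637 0.224     ] [0.42029774 0.34321342 0.224     ]
lens [0.43602716 0.34374331 0.01858299] [8.739948260407253e-05, 8.739948260407342e-05]
[0.43508462 0.34333275 0.024     ] [0.43549342 0.34451315 0.024     ]
wire [0.48783215 0.34358139 0.214     ] [0.50376385 0.34271747 0.214     ]
foot5 [[0.3769, 0.2863, 0.012], [0.3746, 0.396, 0.012], [0.5415, 0.3995, 0.012]]
foot6 [[0.378, 0.2881, 0.012], [0.5436, 0.291, 0.012]]
```

Run:
```python
from h import *
import pickle
w5=pickle.load(open('w5.pkl','rb'))
# use camera-in-tool from calibration: cam pos/axes in tool
Rc,t,f,cx,cy=cam(w5); p0=np.array([ .0687386,-.00111109,-.14586871])
R,a=frame(np.radians(1.6),0); p=-Rc.T@t-R@p0; print('tcp',p)
for sl in(-.004,0,.004,.008):
    print(sl,proj(w5,p+R@[.011,0,.115+sl]), 'loop outer',proj(w5,p+R@[-.002,0,-.052+sl]))
# search for bright stripe of loop below rod
g=w5['frame'][:,310:332].mean(axis=(1,2)); print([(i,int(g[i])) for i in range(300,345,2)])
```

```text
tcp [0.4182752  0.3037906  0.41935917]
-0.004 [323.81743742 182.22410986] loop outer [325.83854829 334.97538415]
0 [323.7977865  181.15023263] loop outer [325.71926783 326.96453712]
0.004 [323.77869545 180.10695107] loop outer [325.6081171  319.49968109]
0.008 [323.76014069 179.092976  ] loop outer [325.50429236 312.52683636]
[(300, 83), (302, 99), (304, 88), (306, 100), (308, 98), (310, 107), (312, 110), (314, 110), (316, 110), (318, 71), (320, 72), (322, 66), (324, 92), (326, 118), (328, 120), (330, 116), (332, 112), (334, 101), (336, 101), (338, 102), (340, 104), (342, 110), (344, 115)]
```

Foot and loop edges are where an unslipped, upright lamp should show them, so the loop is about 53 mm above the TCP. The seat is at (0.4365, 0.3426, 0.219) with stand yaw about 1°. Next I'll go in front of the hook and then down.

Run:
```python
from h import *
R,a=frame(np.radians(1.),0); A=np.array([.375,.3416,.4]);go(A,R); go([.375,.3416,.1805],R,(A,R))
```

```text
row [ 0.2754 -0.3182  0.0766] [-0.0017  0.0004  0.0019] min rows 2.6
row [0.    0.    0.878] [0. 0. 0.] min rows 5.3
```

Emit:
jog_arm --series '[{"x":0.05,"y":-0.05,"z":0,"ax":0,"ay":0,"az":0},{"x":0.12,"y":-0.12,"z":0,"ax":0,"ay":0,"az":0},{"x":0.2,"y":-0.22,"z":0,"ax":0,"ay":0,"az":0},{"x":0.26,"y":-0.3,"z":0.03,"ax":-0.0017,"ay":0.0004,"az":0.0019},{"x":0.2754,"y":-0.3182,"z":0.0766,"ax":-0.0017,"ay":0.0004,"az":0.0019},{"x":0.2754,"y":-0.3182,"z":0.0766,"ax":-0.0017,"ay":0.0004,"az":0.0019},{"x":0.2754,"y":-0.3182,"z":0.0766,"ax":-0.0017,"ay":0.0004,"az":0.0019},{"x":0.2754,"y":-0.3182,"z":0.14,"ax":-0.0017,"ay":0.0004,"az":0.0019},{"x":0.2754,"y":-0.3182,"z":0.24,"ax":-0.0017,"ay":0.0004,"az":0.0019},{"x":0.2754,"y":-0.3182,"z":0.34,"ax":-0.0017,"ay":0.0004,"az":0.0019},{"x":0.2754,"y":-0.3182,"z":0.44,"ax":-0.0017,"ay":0.0004,"az":0.0019},{"x":0.2754,"y":-0.3182,"z":0.54,"ax":-0.0017,"ay":0.0004,"az":0.0019},{"x":0.2754,"y":-0.3182,"z":0.64,"ax":-0.0017,"ay":0.0004,"az":0.0019},{"x":0.2754,"y":-0.3182,"z":0.74,"ax":-0.0017,"ay":0.0004,"az":0.0019},{"x":0.2754,"y":-0.3182,"z":0.84,"ax":-0.0017,"ay":0.0004,"az":0.0019},{"x":0.2754,"y":-0.3182,"z":0.9,"ax":-0.0017,"ay":0.0004,"az":0.0019},{"x":0.2754,"y":-0.3182,"z":0.945,"ax":-0.0017,"ay":0.0004,"az":0.0019},{"x":0.2754,"y":-0.3182,"z":0.9546,"ax":-0.0017,"ay":0.0004,"az":0.0019},{"x":0.2754,"y":-0.3182,"z":0.9546,"ax":-0.0017,"ay":0.0004,"az":0.0019},{"x":0.2754,"y":-0.3182,"z":0.9546,"ax":-0.0017,"ay":0.0004,"az":0.0019}]'

```text
clock: 14.78
tcp_pos: [0.3748, 0.3447, 0.1813]
orientation: [3.138, 0.001, -3.122]
contact_force: [-0.3, -0.2, -1.7]
grip_width: 0.026
gripper_force: 22.0
```

Run:
```python
from h import *
R,a=frame(np.radians(1.),0); A=np.array([.375,.3416,.1805]);go(A,R); go([.4365,.3426,.1805],R); print(read_state()['contact_force'],read_state()['q'])
import pickle
w=snapshot('wrist'); pickle.dump(w,open('w7.pkl','wb')); print('tip px',proj(w,(.4195,.3423,.224)))
s=snapshot('scene'); pickle.dump(s,open('s7.pkl','wb'))
p,R=tool(); print('scene loop',proj(s,p+[0,0,.053]),'tip',proj(s,(.4195,.3423,.224)))
```

```text
row [-0.0006 -0.0124  0.0032] [0.0026 0.0004 0.0012] min rows 0.1
row [-0.2466 -0.0132  0.0033] [0.0026 0.0004 0.0012] min rows 1.5
[-0.2644656  -0.17944798 -1.67023385] [-0.41387743  0.70265955 -0.69083219  1.95817407  0.67172613  0.71949115
  0.07605818]
tip px [311.77237599 402.40148131]
scene loop [216.99883358 221.21644302] tip [213.29677765 217.1690986 ]
```

Emit:
jog_arm --series '[{"x":0,"y":-0.0128,"z":0.003,"ax":0.0026,"ay":0,"az":0.0012},{"x":0,"y":-0.0128,"z":0.003,"ax":0.0026,"ay":0,"az":0.0012},{"x":-0.02,"y":-0.0128,"z":0.003,"ax":0.0026,"ay":0,"az":0.0012},{"x":-0.04,"y":-0.0128,"z":0.003,"ax":0.0026,"ay":0,"az":0.0012},{"x":-0.06,"y":-0.0128,"z":0.003,"ax":0.0026,"ay":0,"az":0.0012},{"x":-0.08,"y":-0.0128,"z":0.003,"ax":0.0026,"ay":0,"az":0.0012},{"x":-0.1,"y":-0.0128,"z":0.003,"ax":0.0026,"ay":0,"az":0.0012},{"x":-0.12,"y":-0.0128,"z":0.003,"ax":0.0026,"ay":0,"az":0.0012},{"x":-0.14,"y":-0.0128,"z":0.003,"ax":0.0026,"ay":0,"az":0.0012},{"x":-0.15,"y":-0.0128,"z":0.003,"ax":0.0026,"ay":0,"az":0.0012},{"x":-0.16,"y":-0.0128,"z":0.003,"ax":0.0026,"ay":0,"az":0.0012},{"x":-0.16,"y":-0.0128,"z":0.003,"ax":0.0026,"ay":0,"az":0.0012}]'

```text
clock: 15.88
tcp_pos: [0.4147, 0.3413, 0.1796]
orientation: [-3.14, -0.0, -3.125]
contact_force: [-0.3, -0.8, -1.9]
grip_width: 0.0255
gripper_force: 22.0
```

Run:
```python
from h import *
R,a=frame(np.radians(1.),0); go([.4365,.3426,.1805],R); s=read_state();print(s['contact_force'],s['torque'])
```

```text
row [-0.0872  0.0037 -0.0035] [-0.001  -0.0003 -0.0003] min rows 0.5
[-0.34094661 -0.79855769 -1.88984694] [ 0.0261092 -0.1671826 -0.0253412]
```

Emit:
jog_arm --series '[{"x":-0.01,"y":0.003,"z":-0.0035,"ax":0,"ay":0,"az":0},{"x":-0.02,"y":0.003,"z":-0.0035,"ax":0,"ay":0,"az":0},{"x":-0.03,"y":0.003,"z":-0.0035,"ax":0,"ay":0,"az":0},{"x":-0.04,"y":0.003,"z":-0.0035,"ax":0,"ay":0,"az":0},{"x":-0.05,"y":0.003,"z":-0.0035,"ax":0,"ay":0,"az":0},{"x":-0.06,"y":0.003,"z":-0.0035,"ax":0,"ay":0,"az":0},{"x":-0.07,"y":0.003,"z":-0.0035,"ax":0,"ay":0,"az":0},{"x":-0.08,"y":0.003,"z":-0.0035,"ax":0,"ay":0,"az":0},{"x":-0.087,"y":0.003,"z":-0.0035,"ax":0,"ay":0,"az":0},{"x":-0.087,"y":0.003,"z":-0.0035,"ax":0,"ay":0,"az":0}]'

```text
clock: 16.72
tcp_pos: [0.4366, 0.3421, 0.1802]
orientation: [-3.139, -0.0, -3.125]
contact_force: [-2.5, -0.8, -11.6]
grip_width: 0.0259
gripper_force: 22.0
```

Run:
```python
from h import *
R,a=frame(np.radians(1.),0); go([.4365,.3426,.169],R); s=read_state();print(s['contact_force'],s['torque'])
```

```text
row [0.0003 0.0022 0.0448] [-0.0014 -0.0003 -0.0004] min rows 0.3
[ -2.54934554  -0.80647287 -11.5529134 ] [ 0.12044735  0.30881237 -0.0509282 ]
```

The tool is being pressed down by about 10 N, so the cap's top is touching the underside of the hook wire. I'll lower it by small amounts.

Emit:
jog_arm --series '[{"x":0,"y":0.002,"z":0.004,"ax":0,"ay":0,"az":0},{"x":0,"y":0.002,"z":0.008,"ax":0,"ay":0,"az":0},{"x":0,"y":0.002,"z":0.012,"ax":0,"ay":0,"az":0},{"x":0,"y":0.002,"z":0.012,"ax":0,"ay":0,"az":0},{"x":0,"y":0.002,"z":0.012,"ax":0,"ay":0,"az":0}]'

```text
clock: 17.13
tcp_pos: [0.4373, 0.3439, 0.1784]
orientation: [3.141, 0.002, -3.124]
contact_force: [1.4, 1.0, -2.4]
grip_width: 0.0258
gripper_force: 22.0
```

Run:
```python
from h import *
import pickle
s=read_state();print(s['contact_force'],s['torque'],s['grip_width'])
c=snapshot('scene'); pickle.dump(c,open('s8.pkl','wb')); c0=pickle.load(open('s0.pkl','rb'))['scene']
w=snapshot('wrist'); pickle.dump(w,open('w8.pkl','wb'))
a=cv2.resize(c['frame'][180:310,170:260],(400,578),interpolation=cv2.INTER_CUBIC); b=cv2.resize(w['frame'][250:400,270:370],(385,578),interpolation=cv2.INTER_CUBIC)
cv2.imwrite('pics/s8.png',np.hstack([a,b]))
p,R=tool(); print(p)
```

```text
[ 1.41741476  1.00463714 -2.41049606] [ 0.11163119 -0.2129782   0.00792192] 0.025808545886762565
[0.43685224 0.34367928 0.17823447]
```

Emit:
jog_arm --series '[{"x":0,"y":-0.002,"z":0.004,"ax":0,"ay":0,"az":0},{"x":0,"y":-0.002,"z":0.008,"ax":0,"ay":0,"az":0},{"x":0,"y":-0.002,"z":0.012,"ax":0,"ay":0,"az":0},{"x":0,"y":-0.002,"z":0.016,"ax":0,"ay":0,"az":0},{"x":0,"y":-0.002,"z":0.02,"ax":0,"ay":0,"az":0},{"x":0,"y":-0.002,"z":0.024,"ax":0,"ay":0,"az":0},{"x":0,"y":-0.002,"z":0.028,"ax":0,"ay":0,"az":0},{"x":0,"y":-0.002,"z":0.028,"ax":0,"ay":0,"az":0},{"x":0,"y":-0.002,"z":0.028,"ax":0,"ay":0,"az":0}]'

```text
clock: 17.98
tcp_pos: [0.4359, 0.3425, 0.1705]
orientation: [-3.14, -0.001, -3.124]
contact_force: [0.6, -0.3, -1.0]
grip_width: 0.0258
gripper_force: 22.0
```

Run:
```python
from h import *
import pickle
s=read_state();print(s['contact_force'],s['torque'],s['grip_width'])
c=snapshot('scene'); w=snapshot('wrist'); pickle.dump((c,w),open('s9.pkl','wb'))
a=cv2.resize(c['frame'][180:310,170:260],(400,578),interpolation=cv2.INTER_CUBIC); b=cv2.resize(w['frame'][170:370,255:385],(390,578),interpolation=cv2.INTER_CUBIC)
cv2.imwrite('pics/s9.png',np.hstack([a,b]))
p,R=tool(); print(p)
```

```text
[ 0.60249794 -0.31307314 -0.96041108] [ 0.04081475 -0.13311451 -0.02172807] 0.025804045700823675
[0.435886   0.34254178 0.17056901]
```

Emit:
jog_arm --series '[{"x":0,"y":0,"z":0.004,"ax":0,"ay":0,"az":0},{"x":0,"y":0,"z":0.008,"ax":0,"ay":0,"az":0},{"x":0,"y":0,"z":0.012,"ax":0,"ay":0,"az":0},{"x":0,"y":0,"z":0.012,"ax":0,"ay":0,"az":0}]'

```text
clock: 18.42
tcp_pos: [0.4358, 0.3424, 0.1673]
orientation: [-3.14, -0.001, -3.124]
contact_force: [0.1, -0.0, -1.7]
grip_width: 0.0257
gripper_force: 22.0
```

Emit:
jog_arm --series '[{"x":0,"y":0,"z":0.004,"ax":0,"ay":0,"az":0},{"x":0,"y":0,"z":0.006,"ax":0,"ay":0,"az":0},{"x":0,"y":0,"z":0.006,"ax":0,"ay":0,"az":0},{"x":0,"y":0,"z":0.006,"ax":0,"ay":0,"az":0}]'

```text
clock: 18.75
tcp_pos: [0.4359, 0.3425, 0.166]
orientation: [-3.14, -0.001, -3.124]
contact_force: [-0.2, -0.3, -2.0]
grip_width: 0.0257
gripper_force: 22.0
```

Emit:
jog_arm --series '[{"x":0,"y":0,"z":0.003,"ax":0,"ay":0,"az":0},{"x":0,"y":0,"z":0.006,"ax":0,"ay":0,"az":0},{"x":0,"y":0,"z":0.006,"ax":0,"ay":0,"az":0},{"x":0,"y":0,"z":0.006,"ax":0,"ay":0,"az":0}]'

```text
clock: 19.08
tcp_pos: [0.4359, 0.3425, 0.1645]
orientation: [-3.14, -0.001, -3.124]
contact_force: [0.6, -0.3, -1.9]
grip_width: 0.0259
gripper_force: 22.0
```

Emit:
jog_arm --series '[{"x":0,"y":0,"z":0.003,"ax":0,"ay":0,"az":0},{"x":0,"y":0,"z":0.006,"ax":0,"ay":0,"az":0},{"x":0,"y":0,"z":0.006,"ax":0,"ay":0,"az":0},{"x":0,"y":0,"z":0.006,"ax":0,"ay":0,"az":0}]'

```text
clock: 19.42
tcp_pos: [0.4359, 0.3424, 0.163]
orientation: [-3.14, -0.001, -3.124]
contact_force: [-0.1, -0.6, -1.1]
grip_width: 0.0254
gripper_force: 22.0
```

Run:
```python
from h import *
import pickle
c=snapshot('scene'); w=snapshot('wrist'); pickle.dump((c,w),open('s10.pkl','wb'))
a=cv2.resize(c['frame'][185:285,180:250],(420,600),interpolation=cv2.INTER_CUBIC); b=cv2.resize(w['frame'][170:370,257:383],(378,600),interpolation=cv2.INTER_CUBIC)
cv2.imwrite('pics/s10.png',np.hstack([a,b]))
p,R=tool(); print(p)
for n,q in dict(seat=(.4365,.3426,.219),tip=(.4195,.3423,.227),foot=p+.115*R[:,2],captop=p-.026*R[:,2],wire=(.46,.343,.214)).items(): print(n,(proj(c,q)-[180,185])*6,(proj(w,q)-[257,170])*3+[420,0])
```

```text
[0.43590068 0.34253082 0.16305125]
seat [189.25725798 186.96364456] [606.0298301  478.00683204]
tip [198.99306663 186.58070623] [604.65050638 379.64463856]
foot [232.34030123 526.65329905] [613.12517683  70.05131855]
captop [197.47452679 250.13777383] [608.69704827 331.051461  ]
wire [174.71968597 174.89293605] [606.77567364 620.10006636]
```

View pics/s10.png

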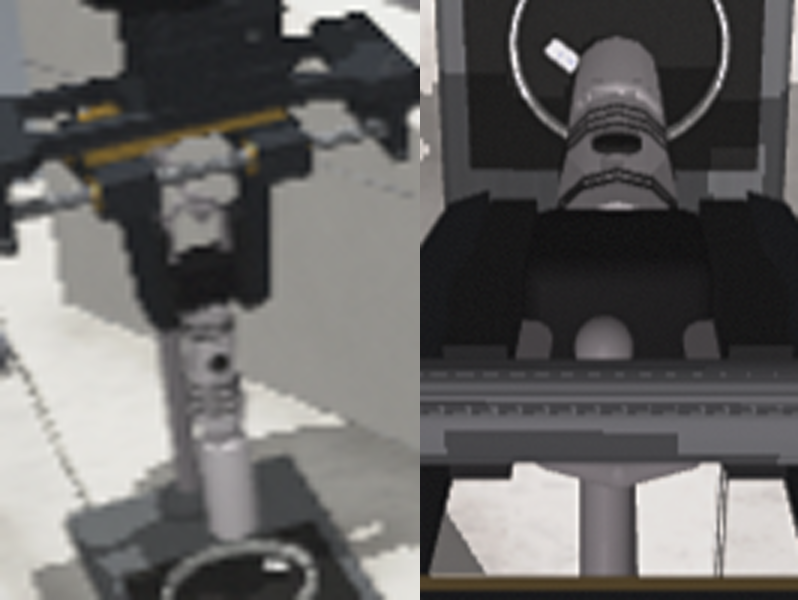

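The wrist view shows the hook running through the loop, with the tip at (604,340) between the loop's legs and the wire emerging behind at (607,520). The lamp is upright above the lens. I'll lower in half-millimetre steps until weight transfers.

Emit:
jog_arm --series '[{"x":0,"y":0,"z":0.002,"ax":0,"ay":0,"az":0},{"x":0,"y":0,"z":0.004,"ax":0,"ay":0,"az":0},{"x":0,"y":0,"z":0.004,"ax":0,"ay":0,"az":0},{"x":0,"y":0,"z":0.004,"ax":0,"ay":0,"az":0}]'

```text
clock: 19.85
tcp_pos: [0.4359, 0.3425, 0.162]
orientation: [-3.14, -0.001, -3.124]
contact_force: [-0.1, -0.0, -1.2]
grip_width: 0.026
gripper_force: 22.0
```

Emit:
jog_arm --series '[{"x":0,"y":0,"z":0.002,"ax":0,"ay":0,"az":0},{"x":0,"y":0,"z":0.004,"ax":0,"ay":0,"az":0},{"x":0,"y":0,"z":0.004,"ax":0,"ay":0,"az":0},{"x":0,"y":0,"z":0.004,"ax":0,"ay":0,"az":0}]'

```text
clock: 20.18
tcp_pos: [0.4359, 0.3425, 0.161]
orientation: [-3.14, -0.001, -3.124]
contact_force: [-1.2, 0.2, -2.1]
grip_width: 0.0257
gripper_force: 22.0
```

Emit:
jog_arm --series '[{"x":0,"y":0,"z":0.002,"ax":0,"ay":0,"az":0},{"x":0,"y":0,"z":0.004,"ax":0,"ay":0,"az":0},{"x":0,"y":0,"z":0.004,"ax":0,"ay":0,"az":0},{"x":0,"y":0,"z":0.004,"ax":0,"ay":0,"az":0}]'

```text
clock: 20.52
tcp_pos: [0.436, 0.3426, 0.1603]
orientation: [-3.14, -0.0, -3.124]
contact_force: [0.1, -0.9, 0.4]
grip_width: 0.0258
gripper_force: 22.0
```

Emit:
jog_arm --series '[{"x":0,"y":0,"z":0.002,"ax":0,"ay":0,"az":0},{"x":0,"y":0,"z":0.004,"ax":0,"ay":0,"az":0},{"x":0,"y":0,"z":0.004,"ax":0,"ay":0,"az":0},{"x":0,"y":0,"z":0.004,"ax":0,"ay":0,"az":0}]'

```text
clock: 20.85
tcp_pos: [0.436, 0.3428, 0.1599]
orientation: [-3.14, 0.0, -3.124]
contact_force: [-1.6, -1.0, 6.7]
grip_width: 0.0256
gripper_force: 22.0
```

Contact now pushes upward at the expected height. I'll back off slightly, lighten the grip and open.

Emit:
jog_arm --series '[{"x":0,"y":0,"z":-0.003,"ax":0,"ay":0,"az":0},{"x":0,"y":0,"z":-0.003,"ax":0,"ay":0,"az":0},{"x":0,"y":0,"z":-0.003,"ax":0,"ay":0,"az":0}]' --squeeze 3

```text
clock: 21.1
tcp_pos: [0.436, 0.3427, 0.1599]
orientation: [-3.14, -0.0, -3.124]
contact_force: [-0.4, 0.7, 1.3]
grip_width: 0.0259
gripper_force: 3.0
```

Emit:
jog_arm --series '[{"x":0,"y":0,"z":0,"ax":0,"ay":0,"az":0},{"x":0,"y":0,"z":0,"ax":0,"ay":0,"az":0},{"x":0,"y":0,"z":0,"ax":0,"ay":0,"az":0},{"x":0,"y":0,"z":0,"ax":0,"ay":0,"az":0},{"x":0,"y":0,"z":0,"ax":0,"ay":0,"az":0},{"x":0,"y":0,"z":0,"ax":0,"ay":0,"az":0},{"x":0,"y":0,"z":0,"ax":0,"ay":0,"az":0},{"x":0,"y":0,"z":0,"ax":0,"ay":0,"az":0}]' --gripper 0.55

```text
clock: 21.77
tcp_pos: [0.4359, 0.3425, 0.1598]
orientation: [-3.14, -0.001, -3.124]
contact_force: [-0.8, -0.1, 0.2]
grip_width: 0.049
gripper_force: 0.0
```

Emit:
jog_arm --series '[{"x":0,"y":0,"z":-0.01,"ax":0,"ay":0,"az":0},{"x":0,"y":0,"z":-0.03,"ax":0,"ay":0,"az":0},{"x":0,"y":0,"z":-0.06,"ax":0,"ay":0,"az":0},{"x":0,"y":0,"z":-0.1,"ax":0,"ay":0,"az":0},{"x":0,"y":0,"z":-0.15,"ax":0,"ay":0,"az":0},{"x":0,"y":0,"z":-0.2,"ax":0,"ay":0,"az":0},{"x":0,"y":0,"z":-0.26,"ax":0,"ay":0,"az":0},{"x":0,"y":0,"z":-0.34,"ax":0,"ay":0,"az":0},{"x":0,"y":0,"z":-0.44,"ax":0,"ay":0,"az":0},{"x":0,"y":0,"z":-0.54,"ax":0,"ay":0,"az":0},{"x":0,"y":0,"z":-0.64,"ax":0,"ay":0,"az":0},{"x":0,"y":0,"z":-0.72,"ax":0,"ay":0,"az":0}]'

```text
clock: 22.77
tcp_pos: [0.4358, 0.3433, 0.3429]
orientation: [3.141, 0.001, -3.123]
contact_force: [0.4, 0.1, 0.5]
grip_width: 0.048
gripper_force: 0.0
```

```bash
cat > v.py <<'E'
from h import *
import pickle
S=pickle.load(open('s0.pkl','rb'))
def m(c): return cv2.cvtColor(c['frame'],cv2.COLOR_BGR2GRAY).astype(int)
out=[]
for n in('scene','top'):
    c=snapshot(n); d=np.abs(m(c)-m(S[n]))>35; out.append(c)
    x0,y0,x1,y1=(175,180,255,305) if n=='scene' else (190,195,260,265)
    k=np.argwhere(d[y0:y1,x0:x1])+[y0,x0]; print(n,len(k),k.min(0) if len(k) else '',k.max(0) if len(k) else '')
    if n=='scene':
        for v in range(215,285,4): 
            u=np.where(d[v,195:245])[0]+195; print(v,u.min() if len(u) else None,u.max() if len(u) else None,len(u))
c=out[0]
for q in((.4365,.3426,.219),(.4365,.3426,.192),(.4365,.3426,.052)): print(proj(c,q))
E
python3 v.py
```

```text
scene 892 [200 186] [285 254]
215 210 210 1
219 209 212 3
223 207 207 1
227 210 217 8
231 209 219 11
235 209 219 11
239 218 218 1
243 None None 0
247 212 219 8
251 212 221 10
255 212 237 26
259 208 244 31
263 206 244 21
267 216 244 19
271 217 242 14
275 None None 0
279 224 224 1
283 195 195 1
top 2228 [195 190] [264 259]
[211.54287633 216.16060743]
[212.71237161 225.57686195]
[218.40931146 271.44608123]
```

The lamp hangs at the predicted pixels, cap at row 227 and foot at about 271. I'll let it settle, then check stillness and whether the dock and stand moved.

Emit:
jog_arm --series '[{"x":0,"y":0,"z":-0.1,"ax":0,"ay":0,"az":0},{"x":0,"y":0,"z":-0.2,"ax":0,"ay":0,"az":0},{"x":0,"y":0,"z":-0.2,"ax":0,"ay":0,"az":0},{"x":0,"y":0,"z":-0.2,"ax":0,"ay":0,"az":0},{"x":0,"y":0,"z":-0.2,"ax":0,"ay":0,"az":0},{"x":0,"y":0,"z":-0.2,"ax":0,"ay":0,"az":0},{"x":0,"y":0,"z":-0.2,"ax":0,"ay":0,"az":0},{"x":0,"y":0,"z":-0.2,"ax":0,"ay":0,"az":0},{"x":0,"y":0,"z":-0.2,"ax":0,"ay":0,"az":0},{"x":0,"y":0,"z":-0.2,"ax":0,"ay":0,"az":0},{"x":0,"y":0,"z":-0.2,"ax":0,"ay":0,"az":0},{"x":0,"y":0,"z":-0.2,"ax":0,"ay":0,"az":0},{"x":0,"y":0,"z":-0.2,"ax":0,"ay":0,"az":0},{"x":0,"y":0,"z":-0.2,"ax":0,"ay":0,"az":0},{"x":0,"y":0,"z":-0.2,"ax":0,"ay":0,"az":0},{"x":0,"y":0,"z":-0.2,"ax":0,"ay":0,"az":0},{"x":0,"y":0,"z":-0.2,"ax":0,"ay":0,"az":0},{"x":0,"y":0,"z":-0.2,"ax":0,"ay":0,"az":0},{"x":0,"y":0,"z":-0.2,"ax":0,"ay":0,"az":0},{"x":0,"y":0,"z":-0.2,"ax":0,"ay":0,"az":0}]'

```text
clock: 24.53
tcp_pos: [0.436, 0.3429, 0.3898]
orientation: [-3.14, -0.001, -3.124]
contact_force: [0.1, 0.3, -0.4]
grip_width: 0.048
gripper_force: 0.0
```

Run:
```python
from h import *
import pickle
S=pickle.load(open('s0.pkl','rb'))
f=[snapshot('scene')['frame'].astype(int) for _ in range(6)]
r=(slice(210,280),slice(200,235))
print('motion',[int(np.abs(f[i][r]-f[0][r]).max()) for i in range(1,6)])
g=lambda a:cv2.Canny(a.astype(np.uint8),60,150)
def shift(a,b,x0,y0,x1,y1):
    t=cv2.resize(a[y0:y1,x0:x1],None,fx=4,fy=4,interpolation=cv2.INTER_CUBIC); im=cv2.resize(b[y0-8:y1+8,x0-8:x1+8],None,fx=4,fy=4,interpolation=cv2.INTER_CUBIC)
    m=cv2.matchTemplate(im,t,cv2.TM_CCOEFF_NORMED); _,v,_,l=cv2.minMaxLoc(m); return (l[0]-32)/4,(l[1]-32)/4,round(v,3)
t=snapshot('top')['frame']
print('dock top',shift(S['top']['frame'],t,378,176,440,238)); s=f[0].astype(np.uint8)
print('stand scene',shift(S['scene']['frame'],s,188,262,250,306),'post',shift(S['scene']['frame'],s,190,198,212,262))
```

```text
motion [35, 35, 34, 35, 35]
dock top (0.0, 0.0, 0.961)
stand scene (0.0, 0.0, 0.938) post (0.0, 0.0, 0.909)
```

Run:
```python
from h import *
f=[snapshot('scene')['frame'].astype(int) for _ in range(8)]
for n,r in dict(lamp=(slice(210,280),slice(200,235)),bg=(slice(300,370),slice(20,55))).items():
    print(n,[(int(np.abs(f[i+1][r]-f[i][r]).max()),round(float(np.abs(f[i+1][r]-f[i][r]).mean()),2)) for i in range(7)])
```

```text
lamp [(36, 0.77), (26, 0.68), (7, 0.55), (27, 0.65), (21, 0.75), (34, 0.76), (23, 0.67)]
bg [(3, 0.39), (3, 0.38), (3, 0.38), (2, 0.39), (2, 0.38), (2, 0.37), (2, 0.37)]
```

There's slight residual motion and plenty of time left, so I'll wait a little longer.

Emit:
jog_arm --series '[{"x":0,"y":0,"z":0,"ax":0,"ay":0,"az":0},{"x":0,"y":0,"z":0,"ax":0,"ay":0,"az":0},{"x":0,"y":0,"z":0,"ax":0,"ay":0,"az":0},{"x":0,"y":0,"z":0,"ax":0,"ay":0,"az":0},{"x":0,"y":0,"z":0,"ax":0,"ay":0,"az":0},{"x":0,"y":0,"z":0,"ax":0,"ay":0,"az":0},{"x":0,"y":0,"z":0,"ax":0,"ay":0,"az":0},{"x":0,"y":0,"z":0,"ax":0,"ay":0,"az":0},{"x":0,"y":0,"z":0,"ax":0,"ay":0,"az":0},{"x":0,"y":0,"z":0,"ax":0,"ay":0,"az":0},{"x":0,"y":0,"z":0,"ax":0,"ay":0,"az":0},{"x":0,"y":0,"z":0,"ax":0,"ay":0,"az":0},{"x":0,"y":0,"z":0,"ax":0,"ay":0,"az":0},{"x":0,"y":0,"z":0,"ax":0,"ay":0,"az":0},{"x":0,"y":0,"z":0,"ax":0,"ay":0,"az":0},{"x":0,"y":0,"z":0,"ax":0,"ay":0,"az":0},{"x":0,"y":0,"z":0,"ax":0,"ay":0,"az":0},{"x":0,"y":0,"z":0,"ax":0,"ay":0,"az":0},{"x":0,"y":0,"z":0,"ax":0,"ay":0,"az":0},{"x":0,"y":0,"z":0,"ax":0,"ay":0,"az":0}]'

```text
clock: 26.95
tcp_pos: [0.4361, 0.3429, 0.3898]
orientation: [-3.14, -0.001, -3.124]
contact_force: [-0.0, 0.2, -0.4]
grip_width: 0.0485
gripper_force: 0.0
```

Emit:
jog_arm --series '[{"x":0,"y":0,"z":0,"ax":0,"ay":0,"az":0},{"x":0,"y":0,"z":0,"ax":0,"ay":0,"az":0},{"x":0,"y":0,"z":0,"ax":0,"ay":0,"az":0},{"x":0,"y":0,"z":0,"ax":0,"ay":0,"az":0},{"x":0,"y":0,"z":0,"ax":0,"ay":0,"az":0},{"x":0,"y":0,"z":0,"ax":0,"ay":0,"az":0},{"x":0,"y":0,"z":0,"ax":0,"ay":0,"az":0},{"x":0,"y":0,"z":0,"ax":0,"ay":0,"az":0},{"x":0,"y":0,"z":0,"ax":0,"ay":0,"az":0},{"x":0,"y":0,"z":0,"ax":0,"ay":0,"az":0},{"x":0,"y":0,"z":0,"ax":0,"ay":0,"az":0},{"x":0,"y":0,"z":0,"ax":0,"ay":0,"az":0},{"x":0,"y":0,"z":0,"ax":0,"ay":0,"az":0},{"x":0,"y":0,"z":0,"ax":0,"ay":0,"az":0},{"x":0,"y":0,"z":0,"ax":0,"ay":0,"az":0},{"x":0,"y":0,"z":0,"ax":0,"ay":0,"az":0},{"x":0,"y":0,"z":0,"ax":0,"ay":0,"az":0},{"x":0,"y":0,"z":0,"ax":0,"ay":0,"az":0},{"x":0,"y":0,"z":0,"ax":0,"ay":0,"az":0},{"x":0,"y":0,"z":0,"ax":0,"ay":0,"az":0}]'

```text
clock: 28.62
tcp_pos: [0.436, 0.3429, 0.3898]
orientation: [-3.14, -0.001, -3.124]
contact_force: [-0.5, 0.9, 0.5]
grip_width: 0.0487
gripper_force: 0.0
```

Emit:
jog_arm --series '[{"x":0,"y":0,"z":0,"ax":0,"ay":0,"az":0},{"x":0,"y":0,"z":0,"ax":0,"ay":0,"az":0},{"x":0,"y":0,"z":0,"ax":0,"ay":0,"az":0},{"x":0,"y":0,"z":0,"ax":0,"ay":0,"az":0},{"x":0,"y":0,"z":0,"ax":0,"ay":0,"az":0},{"x":0,"y":0,"z":0,"ax":0,"ay":0,"az":0},{"x":0,"y":0,"z":0,"ax":0,"ay":0,"az":0},{"x":0,"y":0,"z":0,"ax":0,"ay":0,"az":0},{"x":0,"y":0,"z":0,"ax":0,"ay":0,"az":0},{"x":0,"y":0,"z":0,"ax":0,"ay":0,"az":0},{"x":0,"y":0,"z":0,"ax":0,"ay":0,"az":0},{"x":0,"y":0,"z":0,"ax":0,"ay":0,"az":0},{"x":0,"y":0,"z":0,"ax":0,"ay":0,"az":0},{"x":0,"y":0,"z":0,"ax":0,"ay":0,"az":0},{"x":0,"y":0,"z":0,"ax":0,"ay":0,"az":0},{"x":0,"y":0,"z":0,"ax":0,"ay":0,"az":0},{"x":0,"y":0,"z":0,"ax":0,"ay":0,"az":0},{"x":0,"y":0,"z":0,"ax":0,"ay":0,"az":0},{"x":0,"y":0,"z":0,"ax":0,"ay":0,"az":0},{"x":0,"y":0,"z":0,"ax":0,"ay":0,"az":0}]'

```text
clock: 30.28
tcp_pos: [0.436, 0.3429, 0.3898]
orientation: [-3.14, -0.001, -3.124]
contact_force: [-0.2, 0.1, 0.8]
grip_width: 0.0487
gripper_force: 0.0
```

Run:
```python
from h import *
f=[snapshot('scene')['frame'].astype(int) for _ in range(8)]
r=(slice(210,280),slice(200,235)); 
print([(int(np.abs(f[i+1][r]-f[i][r]).max()),round(float(np.abs(f[i+1][r]-f[i][r]).mean()),2)) for i in range(7)])
d=np.max([np.abs(x[r]-f[0][r]).max(2) for x in f],0); k=np.argwhere(d>10)+[210,200]; print(len(k),k[:20].tolist())
print(read_state()['clock'])
```

```text
[(11, 0.54), (11, 0.54), (20, 0.57), (11, 0.56), (17, 0.57), (5, 0.53), (5, 0.54)]
7 [[225, 216], [247, 220], [248, 217], [249, 212], [249, 213], [249, 218], [251, 221]]
30.6833
```

Only a few edge pixels still flicker, so the lamp is at rest. I'll hand it in.

```bash
python3 -c "
from workcell import finish_job; print(finish_job())"
```

```text
the job is handed in; nothing more can be done
None
```

The looped lamp hangs by its loop on the stand's hook, upright and still above the lens by my camera checks. The plain lamp is still in the dock, and neither the dock nor the stand moved in the images. I handed the job in at about 31 s, but no verdict came back.

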